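# Zero the spring tester and draw its slide out to the set mark

### The arm

A 6-joint arm with a two-finger parallel gripper is mounted at the origin on a cart in front of the work surface, level with it; the furniture and walls round the work are solid. World frame = base frame: x ahead of the robot, y to its left, z up, the work surface at z = 0. Lengths are in m, angles in rad, forces in N, time in s.
With the tool pointing down it reaches from about 0.375 to 0.9 m from the base axis. Payload 3.1 kg.
Tool frame: the origin (TCP) lies at the centre of the arm's flange, where the gripper is bolted on; the fingertips stand 182 mm ahead of it and the grasp point (between the pads) lies 164 mm ahead of it; z points along the fingers, x is the direction in which the jaws open and shut, and the axes are right-handed (so a half turn about z gives the same grasp; the last joint's range is limited). The gripper opens to 87 mm and grips with 3 to 60 N. Pads are 19 mm wide; open, the fingers measure 117 mm over their backs; the gripper's body (75 mm by 190 mm) begins 51 mm behind the grasp point.
Start: joints at [1.014, 0.527, 1.433, -0, 1.181, -0.178], TCP at [0.231, 0.581, 0.405] pointing down, gripper open.
Joint ranges: [-3.08, 3.08], [-0.75, 2.2], [0.22, 2.44], [-1.43, 4.57], [0, 2.65], [-2.85, 2.85]. Speed limits (rad/s): [2.79, 2.79, 3.14, 3.14, 3.14, 3.14].

### API

Orientations are given as a rotation vector (axis times angle).
In Python, from rig import move_to, move_straight, move_j, open_jaws, grab, wait, solve_ik, sense, capture, MotionError, hand_in gives the robot as it stands. Calls block until the motion is done:
- move_to(position, orientation): joint-space move of the TCP to a pose.
- move_straight(position, rate=0.15, rot=None, f_stop=None): straight line of the TCP; rot=None keeps the orientation; rate is the mean speed in m/s. With f_stop (N) it stops when the force on the tool has changed by that much, and returns True; else False.
- move_j(angles): joint-space move.
- open_jaws() and grab(): open the fingers fully, or close them until they stop; the grip force is fixed at half the most.
- wait(seconds).
- solve_ik(position, orientation): joint angles nearest the present ones, or None.
- sense(): the state.
- capture(name): name is "scene" or "top" or "wrist"; returns a dict with "pixels" (384x512x3 uint8, red, green, blue), "depth" (384x512 float32, m along the optical axis (not along the pixel's ray), 0 where there is no reading), "camera_matrix" (3x3 intrinsics, pixels), "R" (3x3) and "t" (3): a world point X has camera coordinates R X + t. Camera axes: x right, y down, z forward; pixel columns grow to the right and rows downward; lengths in m; the calibration is good to about 2 mm. A picture is of the moment at which its call begins.
A pose or a line that the arm cannot do raises MotionError and nothing moves.
- hand_in(): hands the job in, once; it reports no verdict.
The state is a dict: "t": time; "joint_positions": joint angles; "dq": joint speeds; "effort": joint torques, N m; "tcp_pos": TCP position; "ee_rot": TCP orientation; "force": force on the tool from outside, world axes, zero at the start; "ft_torque": the same for the moment, N m; "opening": finger opening in m.
Only numpy, scipy, OpenCV 4.12 (cv2) and the standard library are available. Lean on these libraries where they do the work, as an engineer would, in place of code of your own. Each camera call takes 0.05 s, during which the arm holds its last target.

### The job

Check the spring tester: with its slide still fully home, zero the readout by pressing the plunger on top of the readout box down to its stop, and let it come back up. Then take the tester's slide by its upright grip, pull it out against its spring until its pointer stands in the gap of the forked mark, and hold it still there: the job finishes with the gripper still holding the slide at the mark, as it springs home if let go. Leave the other things on the bench where they are.

Things in the scene. Friction and masses are not known exactly. Their poses are not given: they have to be found in the camera images.
- tester: spring tester, fixed to the bench: aluminium base plate 235 x 90 x 10 mm with a white tick scale and a grey spring housing (85 x 62 mm, top 36 mm above the bench) at its +x end. Origin on the bench surface; the plate spans x -105 to +130 mm and y -45 to +45 mm from it. The slide is pulled out along the tester's own -x axis. z is up
- slide_grip (a point): upright black grip on the slide, 18 mm (along tester x) x 24 mm (along tester y) x 50 mm high, this point at its centre, 61 mm above the bench (its bottom at 36 mm stands on a steel carriage 40 x 44 mm). At home 31 mm of free space lies between it and the spring housing, whose top is no higher than the grip's bottom. Axes as the tester's. Its whole height can be pinched from above, across x or across y
- pull_slide (a joint): travel of the slide in m along the tester's -x: 0 fully home, 0.08 at its far stop; a spring pulls it home with about 3 N at 0, rising to 12 N at 0.08
- pointer (a point): tip of the thin pointer that sticks out of the slide's +y side, 42 mm from the tester's centre line, 24 mm above the bench; it moves with the slide. The pointer is 2 mm wide
- mark (a point): middle of the gap of the set mark, a small fixed steel fork (26 mm long, 32 mm deep, 28 mm high, with a knurled screw) at the tester's +y edge, somewhere along the scale 35 to 70 mm out from the home position of the pointer. The gap is 12 mm wide; this point lies on the pointer's line of travel and at its height. Axes as the tester's
- readout: grey readout box with a small display in front, 85 x 85 mm, 49 mm high, fixed to the bench on the left or on the right of the tester; origin on the bench under its middle
- plunger_top (a point): centre of the top of the plunger's black mushroom head (27 mm across, flat in the middle 22 mm), 75 mm above the bench when up; on the middle of the readout box's top
- plunger (a joint): travel of the plunger in m, straight down: 0 up, 0.012 down at its stop; its spring needs about 2.3 N to start and 7 N at the stop, and returns it when released
- masking_tape: roll of beige masking tape lying flat, 96 mm across, 25 mm high; loose bystander, to be left alone. Origin under its middle
- side_cutters: side cutters with red handles, lying flat, 118 x 37 x 11 mm, long along its own y, beside the tester; loose bystander, to be left alone. Origin under its middle
- block_steel: small ground steel block, 20 x 45 x 20 mm; loose bystander, to be left alone. Origin under its middle
- black_tape: small roll of black tape lying flat, 53 mm across, 19 mm high; loose bystander, to be left alone. Origin under its middle
- driver_small: small screwdriver with a red handle, lying flat, 130 mm long along its own y, 15 mm thick; loose bystander, to be left alone. Origin under its middle
There are look-alikes about, which are no part of the job. What is shaped like the part that bears mark but green or turquoise is not meant.

How it is judged:
On the way:
1. the plunger is pressed to its stop while the slide is home (value of joint plunger above 0.0095 m and value of joint pull_slide below 0.005 m), for 0.1 s.
At the end, for the whole second after the job is handed in: The pointer stands in the gap of the mark (its middle within 5 mm of the gap's middle), the slide is still (under 10 mm/s) and held by the fingers at its grip (more than 2 N), and the plunger is back up (within 3 mm) (x of pointer in the frame of mark between -0.005 and 0.005 m and velocity of joint pull_slide between -0.01 and 0.01 m/s and contact force between the fingers and pull_slide above 2 N and value of joint plunger below 0.003 m); the arm keeps its last pose, push and grip.
It fails at once if a loose bystander is moved more than 30 mm (distance of any of masking_tape, side_cutters, block_steel, black_tape, driver_small from where it was at the start of the episode above 0.03 m).
It also fails if it takes over 48 s, if anything falls off the work surface, if the arm or the gripper's body presses on something with over 40 N, if the wrist force passes 120 N, or if a joint passes its speed limit or range.

## Working session

There is one attempt and no reset: what is moved stays moved. The work goes in short steps, each a Python script; the robot and the scene stay as the last script left them, time stands still between calls to the robot, and variables do not carry over. Pictures are saved under pics/ and viewed, and the job is handed in when it is done.

```bash
ls; mkdir -p pics; cat > h.py <<'E'
import numpy as np, cv2
from rig import *
def snap(n,tag):
    c=capture(n); np.savez(f'{tag}.npz',**c); cv2.imwrite(f'pics/{tag}.png',c['pixels'][:,:,::-1]); return c
def ray(c,u,v,z):
    K,R,t=c['camera_matrix'],c['R'],c['t']
    d=R.T@np.linalg.inv(K)@np.array([u,v,1.]); o=-R.T@t
    return o+d*(z-o[2])/d[2]
def dp(c,u,v):
    K,R,t=c['camera_matrix'],c['R'],c['t']
    z=c['depth'][int(v),int(u)]
    return R.T@(np.linalg.inv(K)@np.array([u,v,1.])*z-t)
def proj(c,X):
    p=c['camera_matrix']@(c['R']@np.array(X)+c['t']); return p[:2]/p[2]
def tri(cs,ps):
    A=[];b=[]
    S=np.zeros((3,3));q=np.zeros(3)
    for c,(u,v) in zip(cs,ps):
        d=c['R'].T@np.linalg.inv(c['camera_matrix'])@np.array([u,v,1.]);d/=np.linalg.norm(d);o=-c['R'].T@c['t']
        P=np.eye(3)-np.outer(d,d);S+=P;q+=P@o
    return np.linalg.solve(S,q)
def load(tag): return dict(np.load(f'{tag}.npz'))
E
python3 - <<'E'
from h import *
for n in ['scene','top','wrist']:
    c=snap(n,n+'0'); print(n,-c['R'].T@c['t'],c['R'][2],c['camera_matrix'][0,0])
s=sense();print(s['t'],s['ee_rot'],s['opening'])
E
```

```text
pics
scene [ 0.00345794 -0.44058776  0.90977248] [ 0.45981561  0.44637867 -0.76766899] 385.8515972923256
top [0.34128535 0.05300685 0.9945231 ] [ 0.20272759 -0.02175146 -0.97899356] 416.79358848933686
wrist [0.15911466 0.60928856 0.38438582] [ 0.26084538 -0.10618028 -0.95952355] 344.92627951115594
0.15 [ 2.59938638e+00  1.76306500e+00 -2.39280779e-03] 0.087222936473789
```

View pics/scene0.png

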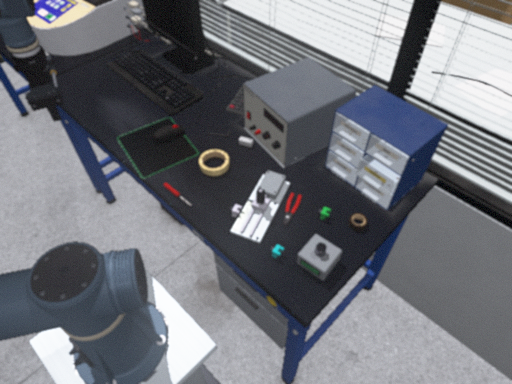

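View pics/top0.png

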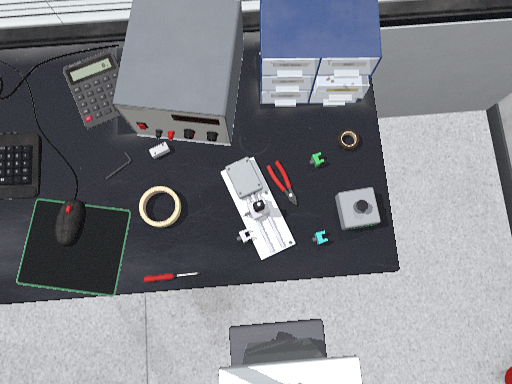

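View pics/wrist0.png

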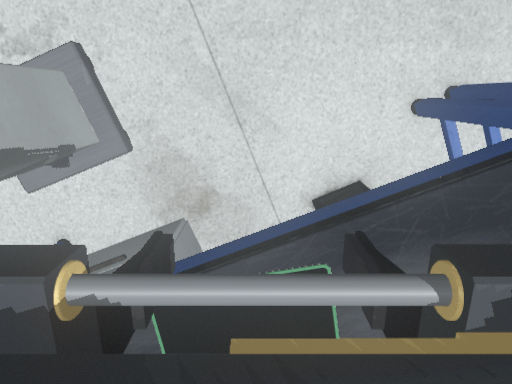

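The top view shows the tester with its housing at (243,177), its grip at (259,205) and the steel fork at about (245,236). The readout is at (358,207) with its plunger at (361,206). The green and turquoise forks at (317,159) and (320,238) are decoys. I'll zoom in.

```bash
python3 - <<'E'
from h import *
c=load('top0'); im=c['pixels'][:,:,::-1]
cv2.imwrite('pics/z1.png',cv2.resize(im[145:265,210:310],None,fx=5,fy=5,interpolation=cv2.INTER_CUBIC)[:600])
cv2.imwrite('pics/z2.png',cv2.resize(im[180:235,325:390],None,fx=9,fy=9,interpolation=cv2.INTER_CUBIC)[:600])
for u,v in [(243,177),(259,205),(358,207),(361,206)]: print(dp(c,u,v).round(3))
E
```

```text
[0.577 0.068 0.035]
[0.498 0.036 0.089]
[ 0.478 -0.184  0.077]
[ 0.479 -0.191  0.077]
```

View pics/z1.png

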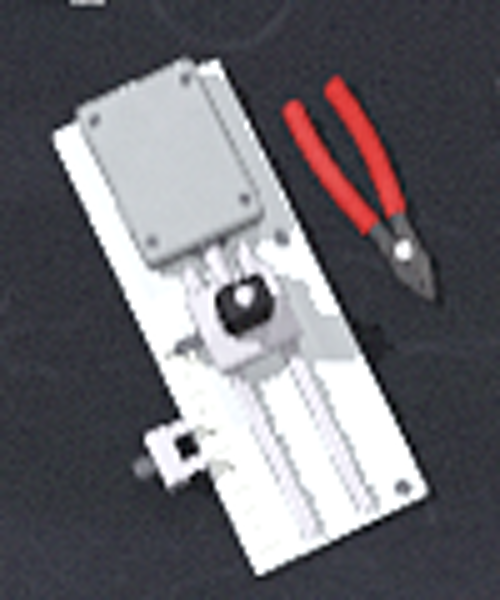

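View pics/z2.png

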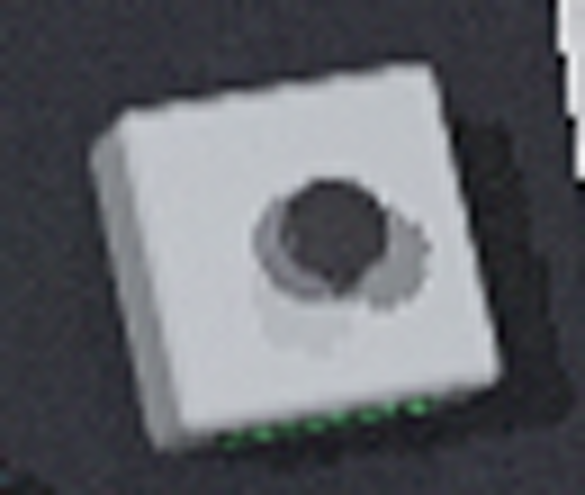

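```bash
cat >> h.py <<'E'
from scipy.spatial.transform import Rotation as Ro
def down(yaw):  # tool x along world yaw, z down
    x=np.array([np.cos(yaw),np.sin(yaw),0]);z=np.array([0,0,-1.]);return Ro.from_matrix(np.c_[x,np.cross(z,x),z]).as_rotvec()
E
python3 - <<'E'
from h import *
c=load('wrist0'); s=sense(); Rt=Ro.from_rotvec(s['ee_rot']).as_matrix(); p=-c['R'].T@c['t']
print('cam in tool',Rt.T@(p-s['tcp_pos']),'axis',Rt.T@c['R'][2],'right',Rt.T@c['R'][0]); print('tool x',Rt[:,0],'y',Rt[:,1])
t=load('top0')
# tester plate corners in top (zoomed px/5+offset), plate top z=.01
cs=[(260,575),(427,492),(215,62),(52,130)]
P=[ray(t,210+(u+.5)/5-.5,145+(v+.5)/5-.5,.01) for u,v in cs]
for q in P: print(q.round(4))
print('yaw', [np.degrees(np.arctan2(*(P[b]-P[a])[[1,0]])) for a,b in [(0,3),(1,2)]])
print('grip',ray(t,210+245/5,145+300/5,.086),'plunger',ray(t,325+335/9,180+235/9,.075),'fork',ray(t,210+185/5,145+445/5,.024))
for y in (0.4,0.4+np.pi,.4+np.pi/2,.4-np.pi/2): print(y,solve_ik([.5,.03,.061+.164],down(y)),solve_ik([.479,-.19,.35],down(y)))
for u,v in [(180,130),(150,115),(220,135),(300,100),(370,105)]: print(dp(t,u,v).round(3))
E
```

```text
cam in tool [ 0.00022697 -0.07741009  0.01963093] axis [-5.98463628e-04  2.81885568e-01  9.59447846e-01] right [ 9.99999651e-01 -3.90574094e-04  7.38508740e-04]
tool x [ 0.36982539  0.92909981 -0.00165328] y [ 9.29100871e-01 -3.69826303e-01 -2.76840964e-04]
[0.382  0.0394 0.01  ]
[ 0.4142 -0.0421  0.01  ]
[0.6317 0.0411 0.01  ]
[0.6036 0.123  0.01  ]
yaw [np.float64(20.66793670417509), np.float64(20.941488848712773)]
grip [0.49816944 0.03643959 0.086     ] plunger [ 0.47917471 -0.19402621  0.075     ] fork [0.44282763 0.06865203 0.024     ]
0.4 [-1.63528318e-01  6.65945433e-01  1.88034363e+00 -1.33226763e-15
  5.95303593e-01 -5.63528318e-01] [-5.94730763e-01  4.59206703e-01  1.76216285e+00 -8.88178420e-16
  9.20223105e-01 -9.94730763e-01]
3.541592653589793 [-1.63528318e-01  6.65945433e-01  1.88034363e+00 -8.88178420e-16
  5.95303593e-01  2.57806434e+00] [-5.94730763e-01  4.59206703e-01  1.76216285e+00 -8.88178420e-16
  9.20223105e-01  2.14686189e+00]
1.9707963267948965 [-1.63528318e-01  6.65945433e-01  1.88034363e+00 -4.44089210e-16
  5.95303593e-01 -2.13432464e+00] [-5.94730763e-01  4.59206703e-01  1.76216285e+00 -4.44089210e-16
  9.20223105e-01 -2.56552709e+00]
-1.1707963267948966 [-1.63528318e-01  6.65945433e-01  1.88034363e+00 -4.44089210e-16
  5.95303593e-01  1.00726801e+00] [-5.94730763e-01  4.59206703e-01  1.76216285e+00 -4.44089210e-16
  9.20223105e-01  5.76065564e-01]
[0.688 0.204 0.082]
[0.699 0.254 0.154]
[0.67  0.113 0.078]
[ 0.766 -0.088  0.022]
[ 0.749 -0.268 -0.001]
```

```bash
python3 - <<'E'
from h import *
grab()
o=down(0.363)
move_to([.47,.05,.36],o); snap('wrist','w1')
move_to([.475,-.12,.33],o); snap('wrist','w2')
print(sense()['t'],sense()['opening'],sense()['force'])
E
```

```text
4.5917 0.0005311341485438616 [-0.09797801  0.02148075 -0.3068243 ]
```

View pics/w1.png

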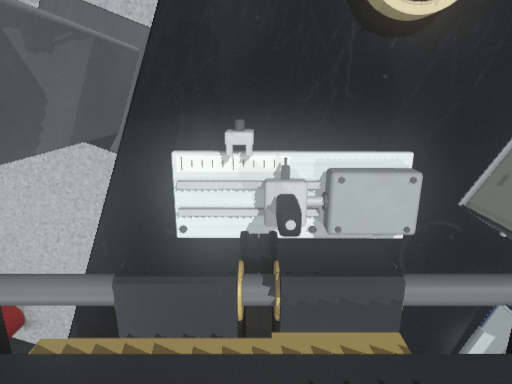

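View pics/w2.png

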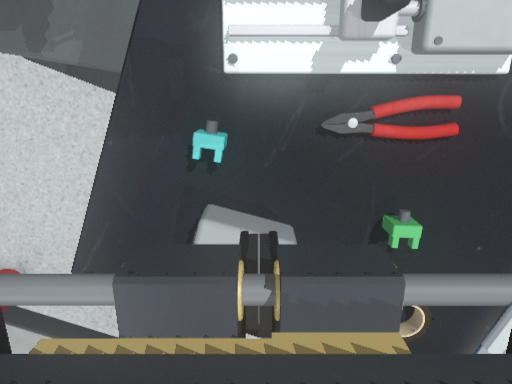

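w1 shows the tester square in the image: fork gap at about (240,150), pointer tip at about (286,160) and grip top at about (289,195). In w2 the gripper hides the readout, so I'll take one view from further over.

```bash
python3 - <<'E'
from h import *
o=down(0.363)
move_to([.505,-.26,.34],o); c=snap('wrist','w3')
print(sense()['t'])
cv2.imwrite('pics/z3.png',cv2.resize(c['pixels'][100:250,150:350,::-1],None,fx=4,fy=4,interpolation=cv2.INTER_CUBIC))
c=load('w1');cv2.imwrite('pics/z4.png',cv2.resize(c['pixels'][110:250,190:340,::-1],None,fx=4,fy=4,interpolation=cv2.INTER_CUBIC))
c=load('scene0');cv2.imwrite('pics/z5.png',cv2.resize(c['pixels'][160:290,220:350,::-1],None,fx=4.5,fy=4.5,interpolation=cv2.INTER_CUBIC))
E
```

```text
5.2667
```

View pics/z3.png

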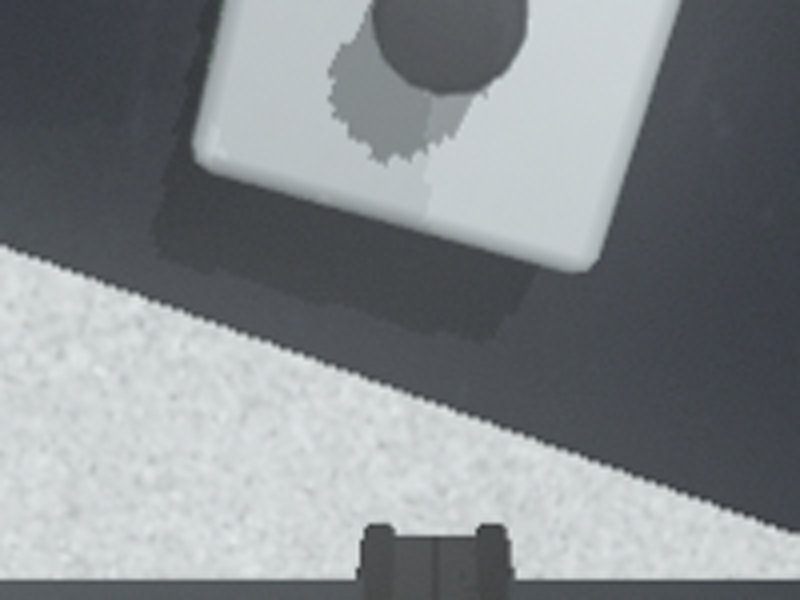

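View pics/z4.png

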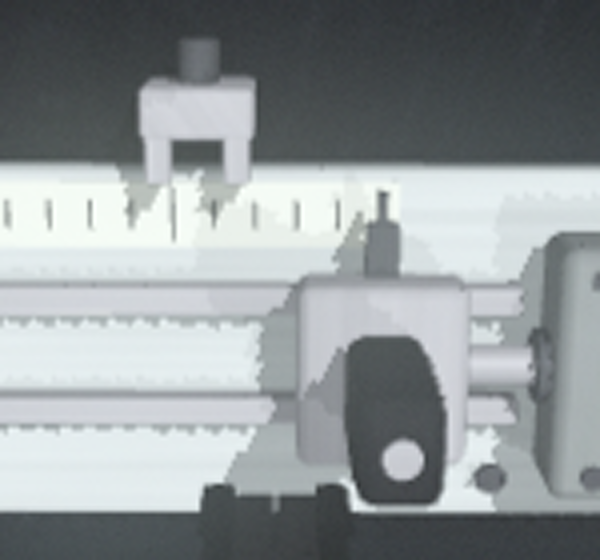

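View pics/z5.png

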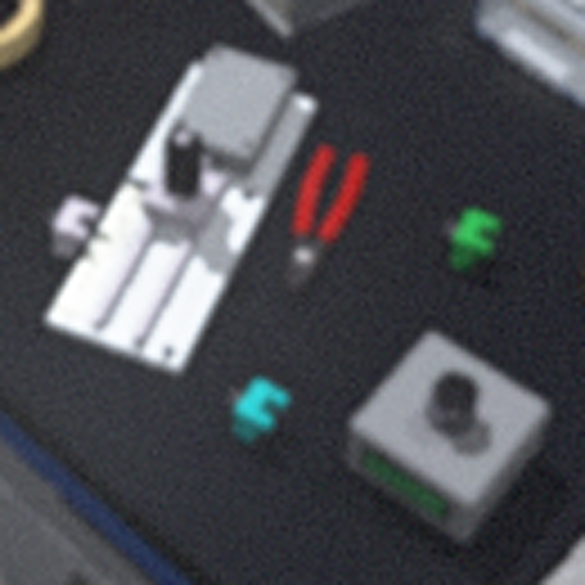

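```bash
python3 - <<'E'
from h import *
w1,w3,t,s=[load(k) for k in('w1','w3','top0','scene0')]
g=w3['pixels'].max(2).astype(np.uint8)
m=((g<110)).astype(np.uint8)[60:135,225:300]
n,l,st,ce=cv2.connectedComponentsWithStats(m)
for i in range(1,n):
    if st[i,4]>60: print('head blob',st[i]+[225,60,0,0,0],ce[i]+[225,60])
def z4(x,y): return ((x+.5)/4-.5+190,(y+.5)/4-.5+110)
def zt(x,y): return ((x+.5)/5-.5+210,(y+.5)/5-.5+145)
def zs(x,y): return ((x+.5)/4.5-.5+220,(y+.5)/4.5-.5+160)
ph=(149.6+450/4,99.6+17/4)
pt=(324.6+335/9,179.6+235/9); ps=zs(457,390)
for a in ([w3,t],[ph,pt]),([w3,s],[ph,ps]),([t,s],[pt,ps]),([w3,t,s],[ph,pt,ps]): print('plunger',tri(*a).round(4))
print('planes',ray(w3,*ph,.075),ray(t,*pt,.075),'depth',dp(w3,*ph))
print('grip',tri([w1,t],[z4(403,460),zt(245,297)]),ray(w1,*z4(403,460),.086),ray(t,*zt(245,297),.086), 'depth',dp(w1,*z4(420,470)))
y=.363; R=np.array([[np.cos(y),np.sin(y)],[-np.sin(y),np.cos(y)]])
G=ray(w1,*z4(403,460),.086)[:2]
A=ray(w1,*z4(382,192),.024)[:2]
L=ray(w1,*z4(172,160),.028)[:2];Rr=ray(w1,*z4(223,160),.028)[:2]
L2=ray(w1,*z4(172,180),.028)[:2];R2=ray(w1,*z4(222,180),.028)[:2]
for k,v in dict(ptr=A,L=L,R=Rr,L2=L2,R2=R2,mid=(L+Rr)/2).items(): print(k,v.round(4),'rel grip in tester',(R@(v-G)).round(4))
print('fork h',[dp(w1,*z4(x,yy))[2].round(4) for x,yy in[(190,110),(157,150),(237,150)]],'ptr h',[dp(w1,*z4(x,yy))[2].round(4) for x,yy in [(382,205),(382,240)]])
# yaw from plate long edges in w1
P=[ray(w1,*p,.01)[:2] for p in [(173,152),(412,152)]]; d=P[1]-P[0]; print('yaw',np.arctan2(d[1],d[0]),np.linalg.norm(d))
E
```

```text
head blob [ 243   84   38   40 1159] [261.79119931 103.56255393]
plunger [ 0.481  -0.192   0.0774]
plunger [ 0.4823 -0.1917  0.0722]
plunger [ 0.4801 -0.193   0.0761]
plunger [ 0.4811 -0.1925  0.0747]
planes [ 0.48215371 -0.19143103  0.075     ] [ 0.48014796 -0.19325035  0.075     ] depth [ 0.48212343 -0.19139836  0.07660593]
grip [0.50251166 0.03714666 0.07871426] [0.50158766 0.03962944 0.086     ] [0.50047664 0.03714173 0.086     ] depth [0.50531643 0.0391626  0.08687856]
ptr [0.4861 0.079 ] rel grip in tester [-0.0005  0.0423]
L [0.4382 0.0693] rel grip in tester [-0.0487  0.0503]
R [0.449  0.0735] rel grip in tester [-0.0371  0.0503]
L2 [0.4397 0.065 ] rel grip in tester [-0.0488  0.0457]
R2 [0.4504 0.0691] rel grip in tester [-0.0374  0.0457]
mid [0.4436 0.0714] rel grip in tester [-0.0429  0.0503]
fork h [np.float64(0.0276), np.float64(0.0292), np.float64(0.0284)] ptr h [np.float64(0.0275), np.float64(0.0259)]
yaw 0.36441911066252675 0.230300175415988
```

The plunger comes out at (0.4815, -0.192, 0.075) in three views. The grip is at (0.5015, 0.0395) with yaw 0.364, and the gap lies about 42.5 mm from the pointer. Next I press the plunger.

```bash
python3 - <<'E'
from h import *
o=down(0.364)
move_to([.4815,-.192,.075+.182+.025],o)
f0=sense()['force']
r=move_straight([.4815,-.192,.075-.017+.182],rate=.03,f_stop=13)
s=sense(); print(r,'tip z',s['tcp_pos'][2]-.182,s['force']-f0,s['t'])
wait(.25); s=sense(); print('tip z',s['tcp_pos'][2]-.182,s['force']-f0)
snap('top','t_press')
move_straight([.4815,-.192,.075+.182+.03],rate=.1)
s=sense(); print(s['tcp_pos'],s['force']-f0,s['t'])
E
```

```text
True tip z 0.06366553770045877 [-1.45845296  0.1961862   6.57299367] 6.85
tip z 0.06361649093569222 [-1.25113827  0.03644389  6.58747744]
[ 0.48132141 -0.19186622  0.28669378] [-0.70560447  0.81113907 -0.25715842] 7.7167
```

The readings of about 11.3 mm travel and 6.6 N put it at the edge of the stop. It's cheap to press again, harder, to be certain.

```bash
python3 - <<'E'
from h import *
move_straight([.4815,-.192,.080+.182],rate=.1)
wait(.1); f0=sense()['force']
r=move_straight([.4815,-.192,.056+.182],rate=.025,f_stop=24)
s=sense(); print(r,'tip z',s['tcp_pos'][2]-.182,s['force']-f0,s['t'])
wait(.25); s=sense(); print('tip z',s['tcp_pos'][2]-.182,s['force']-f0)
move_straight([.4815,-.192,.075+.182+.03],rate=.1)
s=sense(); print(s['t'])
move_straight([.47,-.10,.30],rate=.25); open_jaws()
c=snap('top','t_after'); print(sense()['opening'],sense()['t'])
i=c['pixels'][:,:,::-1];cv2.imwrite('pics/z6.png',cv2.resize(i[140:270,200:390],None,fx=4,fy=4,interpolation=cv2.INTER_CUBIC))
c=load('t_press');i=c['pixels'][:,:,::-1];cv2.imwrite('pics/z7.png',cv2.resize(i[140:270,200:390],None,fx=4,fy=4,interpolation=cv2.INTER_CUBIC))
E
```

```text
True tip z 0.06359803582955686 [-0.26302682  0.29560221  8.09210629] 8.925
tip z 0.06360185247773192 [-1.19592522  1.49489499  7.61126974]
9.7417
0.08704841905508115 11.8333
```

View pics/z6.png

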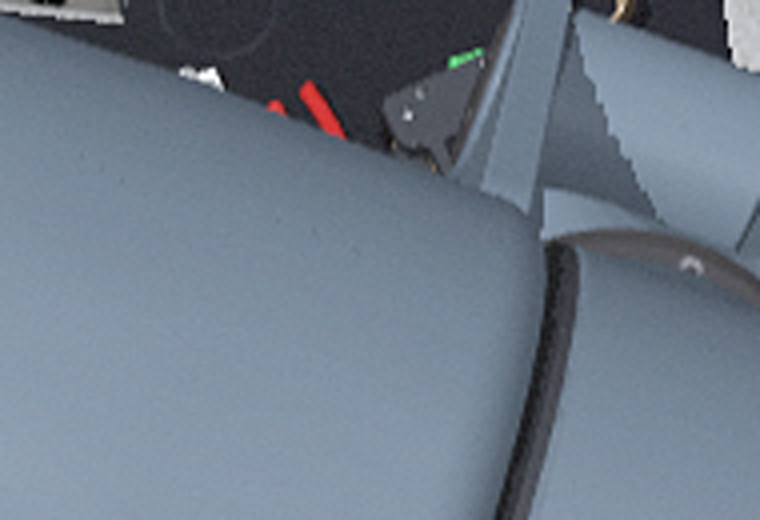

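Both presses ended at the same tip height (0.0636) despite different force thresholds, so that is the hard stop. This top view is blocked by the arm. I'll grip the slide now.

```bash
python3 - <<'E'
from h import *
o=down(0.364); ex=np.array([np.cos(.364),np.sin(.364),0])
g=np.array([.5012,.0388,0])-.001*ex
move_to(g+[0,0,.30],o)
s=sense(); f0=s['force']
print(move_straight(g+[0,0,.062+.164],rate=.1,f_stop=15), sense()['force']-f0)
grab(); s=sense(); print(s['opening'],s['force']-f0,s['tcp_pos'],s['t'])
c=snap('wrist','w4')
E
```

```text
False [1.92412951 1.4375648  0.48200189]
0.018044303047758226 [ 3.2586858   3.31368961 -1.77446595] [0.5008443  0.03862288 0.22600343] 14.4667
```

View pics/w4.png

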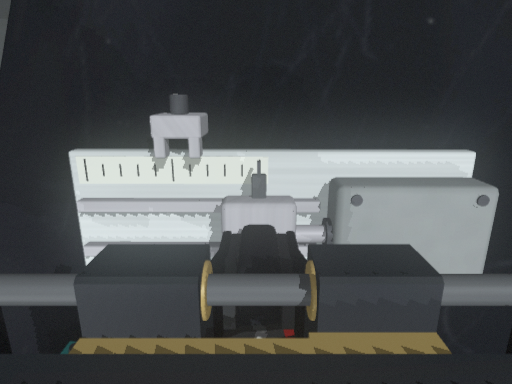

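The jaws closed at 18.0 mm, so the grip is held. The pointer tip is at (258,162) and the gap at about (179,145). I'll pull most of the way and then look again.

```bash
python3 - <<'E'
from h import *
ex=np.array([np.cos(.364),np.sin(.364),0])
w=load('w4')
a=ray(w,258.5,163,.024);b=(ray(w,168.5,145,.028)+ray(w,190,145,.028))/2
print('dist est',(b-a)@ex)
p=sense()['tcp_pos']
print(move_straight(p-.041*ex,rate=.05)); wait(.2)
s=sense(); print((s['tcp_pos']-p)@ex,s['force'],s['opening'],s['t'])
c=snap('wrist','w5'); cv2.imwrite('pics/z8.png',cv2.resize(c['pixels'][80:230,180:340,::-1],None,fx=4,fy=4,interpolation=cv2.INTER_CUBIC))
E
```

```text
dist est -0.040980039786951555
False
-0.040095214330323654 [ 5.07084564  7.03579425 -3.57028179] 0.017762116714934946 15.675
```

View pics/z8.png

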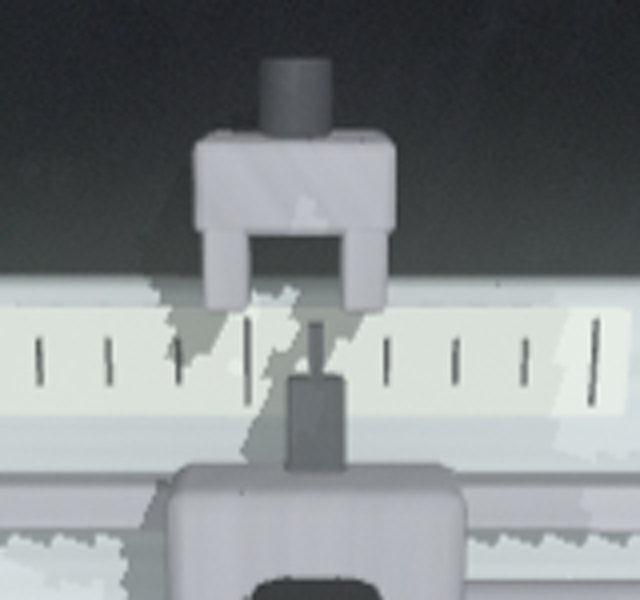

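```bash
python3 - <<'E'
from h import *
ex=np.array([np.cos(.364),np.sin(.364),0])
def z8(x,y): return ((x+.5)/4-.5+180,(y+.5)/4-.5+80)
def off(w,px,l,r):
    b=(ray(w,*z8(l,290),.028)+ray(w,*z8(r,290),.028))/2
    return (ray(w,*z8(px,330),.024)-b)@ex
e=off(load('w5'),316,249,341.5); print('offset',e)
p=sense()['tcp_pos']
move_straight(p-(e+.0004)*ex,rate=.02); wait(.3)
s=sense(); print((s['tcp_pos']-p)@ex,s['force'],s['opening'],s['t'],np.abs(s['dq']).max())
c=snap('wrist','w6'); cv2.imwrite('pics/z9.png',cv2.resize(c['pixels'][80:230,180:340,::-1],None,fx=4,fy=4,interpolation=cv2.INTER_CUBIC))
c=snap('top','t6');snap('scene','s6'); cv2.imwrite('pics/z10.png',np.hstack([cv2.resize(load(k)['pixels'][a:a+130,b:b+130,::-1],None,fx=3,fy=3,interpolation=cv2.INTER_CUBIC) for k,a,b in[('t6',140,260),('s6',160,220)]]))
E
```

```text
offset 0.002710874004696093
-0.0021205976469320345 [ 5.54750448  7.2442239  -4.40068685] 0.018232239328000093 16.2833 0.001736664964644993
```

View pics/z9.png

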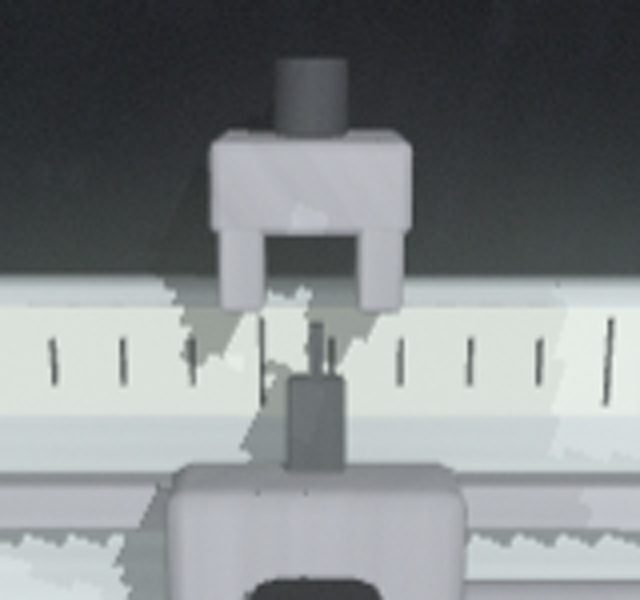

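View pics/z10.png

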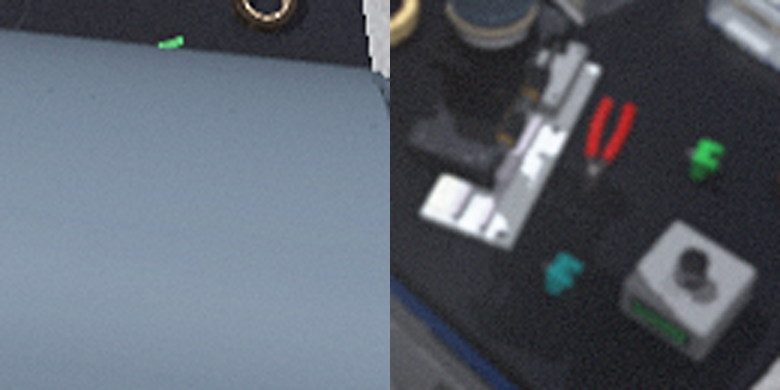

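The pointer is at 316 and the gap middle at 311 in zoomed pixels, which is about 0.6 mm off centre. The plunger is back up and the side cutters haven't moved. I'll check for slip and then hand in.

```bash
python3 - <<'E'
from h import *
a=sense(); wait(1.0); b=sense()
print(b['tcp_pos']-a['tcp_pos'],b['opening'],b['force'],b['t'])
c=snap('wrist','w7'); w=load('w6')
d=cv2.absdiff(c['pixels'],w['pixels'])[100:230,180:340]; print('img diff mean/max',d.mean(),d.max())
# plunger depth from scene: before vs now
s0,s6=load('scene0'),load('s6')
print('plunger z before/now',[dp(s,320.5,246)[2].round(4) for s in(s0,s6)])
if np.linalg.norm(b['tcp_pos']-a['tcp_pos'])<.001 and d.mean()<3: hand_in(); print('handed in',sense()['t'])
E
```

```text
[-1.16582046e-05  1.39640135e-05 -1.16026709e-05] 0.01794305191506816 [ 5.67142147  6.94395946 -3.45458874] 17.4333
img diff mean/max 0.8670352564102564 26
plunger z before/now [np.float64(0.0703), np.float64(0.0757)]
the job is handed in; nothing more can be done
the job is handed in; nothing more can be done
```

I zeroed the readout with the slide home, pulled the slide out about 42 mm to the steel fork, and handed the job in at about 17.5 s with the gripper still holding it. No verdict comes back, so the checks below are my own.

- **Plunger press:** I pressed it twice. Both presses stopped at the same tip height, about 12 mm below the up position, with different force thresholds, so I take that as the stop. The steady force after the second press was about 7.6 N. The slide had not been touched at that point.
- **Plunger return:** The scene picture and its depth reading (0.0757 m now) show the plunger back up. The earlier reading at the same pixel was 0.0703 m. I think that pixel fell near the edge of the head, so I treat this as only a rough check.
- **Pointer in the gap:** The last wrist picture shows the pointer about 0.6 mm from the middle of the gap; the limit is 5 mm.
- **Hold:** Over a 1 s hold, the tool moved under 0.03 mm and the picture did not change. The jaws stayed at 18 mm on the grip.
- **Position estimates:** The two-view height of the grip's top came out at 79 mm against the stated 86 mm, while the depth reading gave 87 mm. I went with the depth reading, and the grasp confirmed it. My estimates of the pull distance ranged from 41.0 to 42.8 mm, so I corrected the position from the close-up picture.
- **Bystanders:** The side cutters were in place in the last scene picture. I did not measure the other loose things again; the arm blocked most of the last top view, and my path did not cross them.

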